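Set the bench turret punch to the 3.5 mm tube

ROBOT

A 6-joint arm with a two-finger parallel gripper is mounted at the origin on the work surface. World frame = base frame: x ahead of the robot, y to its left, z up, the work surface at z = 0. Lengths are in m, angles in rad, forces in N, time in s.
With the tool pointing down it reaches from about 0.325 to 0.75 m from the base axis. Payload 7.6 kg.
Tool frame: the origin (TCP) lies on the centre line of the jaws, within the pads' length; the fingertips stand 22 mm ahead of it and the grasp point (between the pads) lies 3 mm ahead of it; z points along the fingers, y is the line along which they close (so a half turn about z gives the same grasp; the last joint's range is limited). The gripper opens to 85 mm and grips with 20 to 120 N. Pads are 22 mm wide; open, the fingers measure 114 mm over their backs; the gripper's body (76 mm by 85 mm) begins 54 mm behind the grasp point. The pads swing forward as they close: fully open they stand 13 mm farther back than shut.
Start: joints at [-1.278, 0.052, 1.401, -0, 1.689, -0.07], TCP at [0.186, -0.491, 0.253] pointing down, gripper open.
Joint ranges: [-2.9, 2.9], [-0.91, 2.17], [0.12, 2.37], [-1.06, 4.2], [0.26, 2.73], [-2.93, 2.93]. Speed limits (rad/s): [2.57, 2.57, 3.01, 3.14, 3.14, 3.14].

INTERFACE

Orientations are given as a unit quaternion [w, x, y, z].
In Python, from workcell import telemetry, optics, job, models gives the robot as it stands.
- The arm moves only by the shell command python3 -m inch 'ROWS' [FORCE]. ROWS is JSON, a list of rows, each a list of 7 numbers: the shift along the tool's x, y, z in mm, then the turn, a rotation vector about the tool's x, y, z in degrees, then the finger opening in mm, from 0 to 85.4. In form: [[x, y, z, ax, ay, az, claw], ...]. A call has 1 to 5 rows; each row is the pose to reach, as a shift and turn from the pose commanded when the call began, along the tool's axes at that moment; what a row does not reach only later rows make up. A row lasts 1/8 s, in which the tool goes at most 62.5 mm and 10.7 degrees, less where a joint would pass 70% of its speed; a pose out of reach is approached as far as the arm can. A call with a gripper value outside its range is refused whole. The fingers move at their own pace and stop on an object; FORCE is the grip in N (left out, the last holds). Time passes only in rows, so rows that repeat a pose let the fingers close. It gives the time, the measured TCP pose, the force, the opening and the grip force at its end, in the units of the state.
- telemetry.sense(): the state, without advancing time (a new reading comes with each control period).
- optics.capture(name): name is "scene" or "top" or "wrist"; returns (picture, depth): 384x512x3 uint8, red, green, blue; 384x512 float32, m along the optical axis (not along the pixel's ray), 0 where there is no reading.
- optics.calibration(name): a dict with "K" (3x3 intrinsics, pixels), "world_from_camera" (4x4, takes a point from camera to world coordinates); the wrist camera has in their place "mount" (4x4, takes a point from camera to tool coordinates, whose origin is the TCP and whose axes are the flange's). Camera axes: x right, y down, z forward; pixel columns grow to the right and rows downward; lengths in m; the calibration is good to about 2 mm. A picture is of the moment at which its call begins: read the wrist's pose just before it. calibration takes no time and is no camera call.
- job.hand_in(): hands the job in; it is judged then, once.
Trained networks look in the newest picture that a camera, given by its name, has taken for a name from the list of things; names that differ only in an ending like _2 or _b are one class to them, and where a whole thing is asked for, a point or a joint stands for the part that bears it (a point fixed in the world has none). Each returns a list of dicts, best first, with "conf" (0 to 1); they miss things now and then, are a little off and sometimes report something else, mostly with a low value. They report only what shows in the picture. A call takes as long as a camera call.
- models.silhouettes(camera, label): "region" (384x512 bool, what is visible of it) and "rect" ([left, top, right, bottom] in pixels, round what is visible of it).
The state is a dict: "time": time; "joint_pos": joint angles; "qvel": joint speeds; "effort": joint torques, N m; "position": TCP position; "orientation": TCP orientation; "force": force on the tool from outside, world axes, zero at the start; "ft_torque": the same for the moment, N m; "finger_gap": finger opening in m; "gripper_force": force on a finger pad.
Only numpy, scipy, OpenCV 4.12 (cv2) and the standard library are available. Lean on these libraries where they do the work, as an engineer would, in place of code of your own. Each camera call takes 0.05 s, during which the arm holds its last target. There are 200 camera calls.

TASK

The turret punch on the shoemaker's bench is set to the wrong tube: the red-headed tube is the 2 mm one, and going clockwise seen from above each next tube is half a millimetre larger. Click the turret round until the 3.5 mm tube stands under the lever's roller, then press the lever down until that tube bears lightly on the white pad, wait there a moment, and let the lever rise again. Never bring a tube down hard or bring a wrong tube down on the pad, and leave the last, the jar and the hammer where they are.

Things in the scene. Friction and masses are not known exactly. Their poses are not given: they have to be found in the camera images.
- press: Blue cast frame of the bench turret punch, fixed, base 260 x 160 x 20 mm. Origin on the work surface under the turret's upright axis; x points from that axis to the working station, 56 mm ahead, over the white pad and under the lever's roller; z up; the lever sticks out to +y. Column and lever head, 177 mm high, at x 66 to 129, y -65 to 25 mm; sprung index plunger, 127 mm high, at x = -104 mm.
- hub (a point): Point on the turret's axis at gripping height, 203 mm up, in the round black knurled hub knob: 44 mm diameter, from 183 to 215 mm above the work surface, on a 24 mm stem. The turret turns endlessly both ways about this upright axis. The round knob slips in fingers that grip too lightly (under about 10 N), so turning the wrist by an angle does not ensure a click.
- disc (a point): Centre of the top of the turret's scalloped steel disc, 152 mm across, 105 to 125 mm up. It carries eight tubes at 45 degree steps on a 56 mm radius: eight click positions, each with a tube at the station. A sprung roller resists by 0.2 N m as a click is left, falling to zero halfway (22.5 degrees); past halfway it drives the disc on into the next click, also when let go.
- red_head (a point): Centre of the top of the red tube head (2 mm tube), 150 mm up, 56 mm from the axis; heads are 16 mm across and 25 mm tall, the others steel. Clockwise from it, seen from above: 2.5, 3, 3.5, 4, 4.5, 5, 5.5 mm. With 3.5 mm at the station it is 135 degrees counterclockwise of the station: x = -39.6, y = 39.6 mm in press. Starts 1.5 to 4 clicks away, at times halfway between two.
- pad: White punching pad, 32 mm across, on an anvil post under the working station; origin at the centre of its top face, 68 to 72 mm above the work surface (set differently each time). The tubes stand out of their holders by unequal, unknown lengths: with the lever up their tips are some 3 to 15 mm above the pad, so the meeting has to be felt. To bear lightly is some 8 to 25 N on the pad; above 35 N the edge dulls.
- lever_grip (a point): Top of the middle of the lever's black sleeve grip: 24 mm diameter, 94 mm long over round ends, along press's y axis; 196 mm up with the lever up, at x = 56, y = 130 mm in press. At the grip it takes 1 to 2 N to start and 2 to 4 N while the tube goes down; once it meets the pad the force climbs steadily, and each newton more at the grip is about 4 N more on the pad.
- lever_pivot (a point): Hinge of the lever, 166 mm up at x = 56, y = -40 mm in press, axis along its x. The lever swings down from its upper stop by up to 0.5 rad (about 80 mm at the grip). Its roller, 40 mm from the hinge, pushes down the tube that stands at the station. Springs raise lever and tube when let go.
- last: Yellow plastic shoe last, 258 x 86 x 100 mm, loose, lying sole down beside the press; origin under its middle, x towards the toe. Leave alone.
- jar: Amber jar of eyelets with a brass cap, 60 mm diameter, 75 mm high, loose; origin under its middle. Leave alone.
- hammer: Hammer with a wooden handle, 240 mm long, loose, lying flat along its x axis; origin under its middle. Leave alone.

How it is judged:
By the outcome, as a careful person would: the job done as asked, in the order asked, and still so for the second after the job is handed in, with the robot touching nothing.
It also fails if it takes over 66 s, if anything falls off the work surface, if the arm or the gripper's body presses on something with over 40 N, if the wrist force passes 120 N, or if a joint passes its speed limit or range.

## Working session

There is one attempt and no reset: what is moved stays moved. The work goes in short steps, Python scripts to look and compute and a shell command to move; the robot and the scene stay as the last step left them, time stands still between calls to the robot, and variables do not carry over. Pictures are saved under pics/ and viewed, at most 10 in all, crops included, and the job is handed in when it is done.

```bash
mkdir -p pics; ls
cat > h.py <<'E'
import numpy as np,cv2
from workcell import telemetry,optics,job,models
from scipy.spatial.transform import Rotation as R
def cap(n):
    s=telemetry.sense(); p,d=optics.capture(n); c=optics.calibration(n)
    if 'mount' in c:
        T=np.eye(4);q=s['orientation'];T[:3,:3]=R.from_quat([q[1],q[2],q[3],q[0]]).as_matrix();T[:3,3]=s['position'];W=T@np.array(c['mount'])
    else: W=np.array(c['world_from_camera'])
    return p,d,np.array(c['K']),W
def cloud(d,K,W):
    v,u=np.mgrid[:d.shape[0],:d.shape[1]]
    P=np.stack([(u-K[0,2])*d/K[0,0],(v-K[1,2])*d/K[1,1],d],-1)
    return P@W[:3,:3].T+W[:3,3]
def save(n,p): cv2.imwrite('pics/'+n+'.png',p[...,::-1])
def rows():
    s=telemetry.sense();q=s['orientation'];return np.array(s['position']),R.from_quat([q[1],q[2],q[3],q[0]])
E
python3 - <<'E'
from h import *
s=telemetry.sense();print(s)
ims=[]
for n in ['scene','top']:
    p,d,K,W=cap(n);C=cloud(d,K,W);ims.append(p);np.savez(n,p=p,d=d,C=C,K=K,W=W)
    for l in ['press','hub','red_head','lever_grip','disc','pad','lever_pivot','last','jar','hammer']:
        for r in models.silhouettes(n,l)[:1]:
            m=r['region']&(d>0); print(n,l,round(r['conf'],2),r['rect'],np.median(C[m],0).round(3) if m.any() else None, C[m].max(0).round(3) if m.any() else None)
save('a',cv2.resize(np.vstack(ims),None,fx=.78,fy=.78));
E
```

```text
pics
{'time': 0.0, 'joint_pos': array([-1.27833668e+00,  5.28315072e-02,  1.40175538e+00, -2.71096548e-05,
        1.68857757e+00, -7.02975515e-02]), 'qvel': array([-0.00070917,  0.00092527,  0.00157968,  0.00109567, -0.00143061,
        0.00135668]), 'effort': array([ 8.03627845e-04, -3.81662607e+01, -3.60189164e+01, -9.69352027e-05,
        6.09868410e-03, -3.26092868e-05]), 'position': array([ 0.18623607, -0.49056861,  0.25245967]), 'orientation': array([-7.79563748e-04,  9.83595930e-01,  1.80384116e-01, -1.00498336e-04]), 'force': array([ 0.07274205,  0.0083901 , -0.65437447]), 'ft_torque': array([-0.00062522, -0.005286  , -0.06637989]), 'gripper_force': 0.0, 'finger_gap': 0.08568444088354958}
scene press 0.67 [227.2, 160.1, 276.8, 209.2] [0.499 0.006 0.126] [0.581 0.194 0.219]
scene hub 0.93 [228.2, 160.2, 282.8, 212.8] [0.499 0.007 0.126] [0.581 0.212 0.219]
scene red_head 0.64 [228.4, 160.5, 276.5, 209.4] [0.499 0.006 0.126] [0.586 0.194 0.219]
scene lever_grip 0.63 [259.2, 144.9, 295.5, 194.1] [0.517 0.123 0.182] [0.567 0.36  0.197]
scene disc 0.84 [207.8, 147.9, 302.2, 249.7
[... 548 characters left out ...]
59 0.207 0.222]
top hub 0.92 [228.0, 182.0, 282.5, 238.6] [0.485 0.022 0.127] [0.565 0.103 0.222]
top red_head 0.85 [228.7, 186.0, 282.2, 233.9] [0.486 0.021 0.127] [0.555 0.103 0.222]
top lever_grip 0.8 [184.5, 178.3, 259.8, 214.3] [0.512 0.133 0.188] [0.568 0.213 0.202]
top disc 0.88 [181.9, 154.4, 293.0, 259.0] [0.494 0.034 0.126] [0.659 0.235 0.222]
top lever_pivot 0.8 [183.9, 154.3, 292.6, 256.3] [0.494 0.033 0.126] [0.643 0.207 0.222]
top last 0.84 [308.4, 132.6, 344.7, 215.9] [ 0.604 -0.194  0.061] [ 0.735 -0.142  0.108]
top jar 0.69 [169.5, 223.5, 194.4, 236.9] [0.431 0.229 0.074] [0.458 0.258 0.083]
top hammer 0.93 [114.3, 196.7, 168.9, 279.8] [0.431 0.359 0.024] [0.53  0.443 0.035]
```

Run:
```python
from h import *
z=np.load('top.npz');C=z['C'];p=z['p'].astype(int);q=z['p']
save('b',cv2.resize(q[140:275,160:310],None,fx=4,fy=4,interpolation=cv2.INTER_CUBIC))
for n in ['top','scene']:
    z=np.load(n+'.npz');C=z['C'];p=z['p'].astype(int)
    box=(C[...,0]>.35)&(C[...,0]<.7)&(abs(C[...,1])<.25)
    m=box&(C[...,2]>.211)&(C[...,2]<.228);print(n,'knobtop',m.sum(),C[m].mean(0),C[m].min(0),C[m].max(0))
    m=box&(p[...,0]>130)&(p[...,1]<70)&(p[...,2]<70)&(C[...,2]>.12);print('red',m.sum(),np.median(C[m],0) if m.any() else 0)
    m=box&(p.min(-1)>190);print('white',m.sum(),np.median(C[m],0))
    m=box&(p.max(-1)<70)&(C[...,2]>.18)&(C[...,2]<.206);print('grip',m.sum(),C[m].mean(0),C[m].min(0),C[m].max(0))
    m=box&(C[...,2]>.145)&(C[...,2]<.156);print(n,'heads',m.sum())
```

```text
top knobtop 225 [0.49189274 0.02396127 0.21591132] [0.46980923 0.00291714 0.21141065] [0.51370807 0.04428789 0.22221425]
red 0 0
white 160 [0.49130805 0.03883996 0.12573409]
grip 306 [0.49597891 0.16244174 0.19327957] [0.47040621 0.01531383 0.18103218] [0.52023375 0.20674017 0.20571584]
top heads 462
scene knobtop 135 [0.49294015 0.02392978 0.21461106] [0.46959949 0.0038972  0.211201  ] [0.51222244 0.04819368 0.21891807]
red 5 [0.54503665 0.03995808 0.14815717]
white 428 [ 0.49276076 -0.01061271  0.12492843]
grip 238 [0.5029332  0.10533063 0.19321839] [0.47802618 0.00185758 0.18035722] [0.52044618 0.20551266 0.20561988]
scene heads 304
```

View pics/b.png

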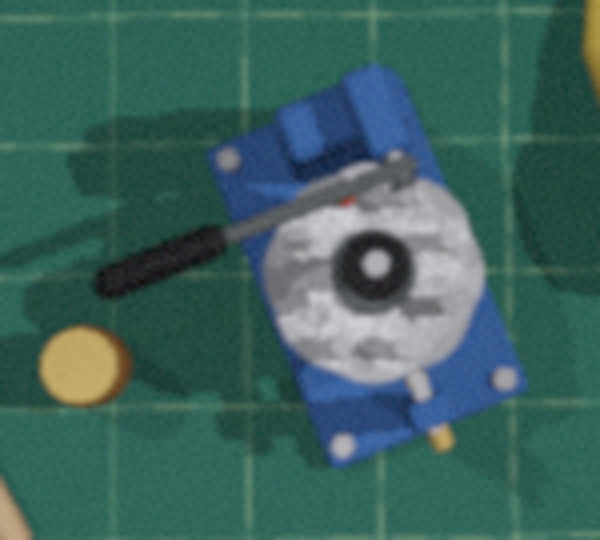

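View pics/a.png

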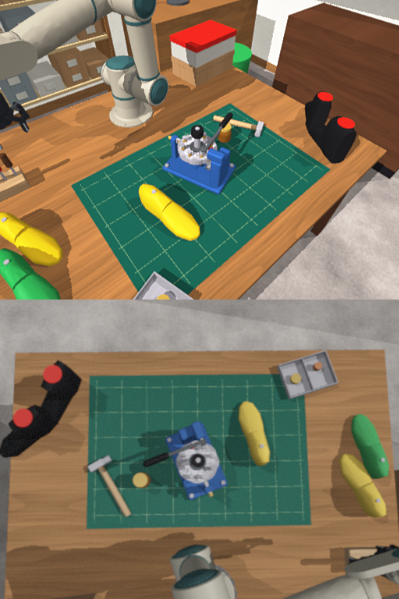

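The turret axis is near (0.492, 0.024), at crop b pixel (375, 265). The press yaw is about 22°, and the lever sticks out to the left. The red head shows partly under the lever at crop (345, 198), so I'll look from closer with the wrist camera.

```bash
python3 -m inch '[[45,-35,-50,0,0,0,85],[90,-70,-100,0,0,0,85],[135,-105,-150,0,0,0,85],[180,-140,-150,0,0,0,85],[225,-175,-150,0,0,0,85]]' 30; python3 -m inch '[[45,-35,0,0,0,0,85],[90,-70,0,0,0,0,85],[135,-105,0,0,0,0,85],[170,-140,0,0,0,0,85],[170,-170,0,0,0,0,85]]'
python3 -m inch '[[0,0,0,0,0,0,85],[0,0,0,0,0,0,85]]'
python3 - <<'E'
from h import *
print(optics.calibration('wrist')['mount']);p,d,K,W=cap('wrist');np.savez('w',p=p,C=cloud(d,K,W));save('w1',p)
E
```

```text
time: 1.72
position: [0.3237, -0.2647, 0.4028]
orientation: [0.001, 0.984, 0.18, 0.001]
force: [2.4, -1.2, 0.1]
finger_gap: 0.0847
gripper_force: 0.0
time: 2.35
position: [0.4225, -0.0449, 0.4003]
orientation: [-0.0, 0.983, 0.182, -0.001]
force: [0.5, 0.3, -0.2]
finger_gap: 0.0852
gripper_force: 0.0
time: 2.6
position: [0.4218, -0.0474, 0.4012]
orientation: [0.0, 0.984, 0.18, 0.0]
force: [0.2, -0.7, -0.5]
finger_gap: 0.0848
gripper_force: 0.0
[[ 1.46186295e-04 -9.65172440e-01 -2.61614488e-01  6.51640303e-02]
 [ 9.99999987e-01  1.23551525e-04  1.02967410e-04  8.40034966e-04]
 [-6.70584379e-05 -2.61614499e-01  9.65172445e-01 -1.19941070e-01]
 [ 0.00000000e+00  0.00000000e+00  0.00000000e+00  1.00000000e+00]]
```

View pics/w1.png

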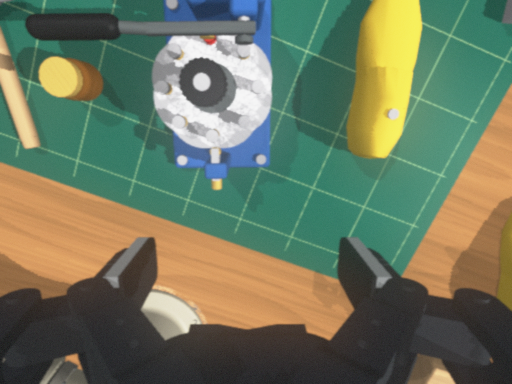

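The press lies along image-up. The red head is at (210, 38), partly under the lever, so it looks to be about at the station. The hub is at (205, 82). I'll check these as numbers.

Run:
```python
from h import *
z=np.load('w.npz');C=z['C'];p=z['p'].astype(int);v,u=np.mgrid[:384,:512]
box=(C[...,0]>.35)&(C[...,0]<.7)&(abs(C[...,1])<.25)&(v<230)
m=box&(C[...,2]>.209)&(C[...,2]<.222);hub=C[m].mean(0);print('knobtop',m.sum(),hub,(C[m].min(0)+C[m].max(0))/2)
m=box&(p.max(-1)<60)&(C[...,2]>.185)&(u<125);g=(C[m].min(0)+C[m].max(0))/2;print('grip',m.sum(),C[m].mean(0),g)
m=box&(p[...,0]>100)&(p[...,0]>2*p[...,1])&(p[...,0]>1.8*p[...,2])&(v<60)&(u>190)&(u<230);print('red',m.sum(),C[m],u[m],v[m])
# lever direction
m=box&(C[...,2]>.17)&(v<40)&(u>30)&(u<240);c=C[m][:,:2];w=np.linalg.svd(c-c.mean(0))[2][0] if len(c)<4000 else 0;print('lever yaw',np.degrees(np.arctan2(w[1],w[0])),len(c))
# heads
hm=(box&(C[...,2]>.142)&(C[...,2]<.158)).astype('uint8');n,l,s,ce=cv2.connectedComponentsWithStats(hm)
for i in range(1,n):
    if s[i,4]>15:
        c=C[l==i].mean(0);e=c-hub;print(s[i,4],ce[i].round(),c.round(4),'r',np.hypot(*e[:2]).round(4),'ang',np.degrees(np.arctan2(e[1],e[0])).round(1))
```

```text
knobtop 1807 [0.4914538  0.02362471 0.21428364] [0.49135111 0.0240613  0.2138805 ]
grip 2213 [0.49534098 0.16203843 0.19322895] [0.49607441 0.0905765  0.35307963]
red 40 [[0.53677165 0.04522885 0.15079809]
 [0.537087   0.04408851 0.15133889]
 [0.53742804 0.04298471 0.15169764]
 [0.53785045 0.04198314 0.15150341]
 [0.53861782 0.04139149 0.14900579]
 [0.53878907 0.04008464 0.15050055]
 [0.53967269 0.03960128 0.14727883]
 [0.53965042 0.03808412 0.15003141]
 [0.54023177 0.03724481 0.14882241]
 [0.54110191 0.03670248 0.14576572]
 [0.53611641 0.04530865 0.14865014]
 [0.53639995 0.04411562 0.14943997]
 [0.5366813  0.04292639 0.15023333]
 [0.53722096 0.04206295 0.14924495]
 [0.537726   0.0411496  0.14850641]
 [0.537993   0.0399493  0.1493863 ]
 [0.53842014 0.03894072 0.14917975]
 [0.53886369 0.03794897 0.14886685]
 [0.53966696 0.03735025 0.14618014]
 [0.54056178 0.03682856 0.14293002]
 [0.53556397 0.04395855 0.14851531]
 [0.5357977  0.04270127 0.14966702]
 [0.5365041  0.0420454  0.14750373]
 [0.53687515 0.04096144 0.14769488]
 [0.53704644 0.0396403  0.14925653]
 [0.53772319 0.03892182 0.1473
[... 214 characters left out ...]
446996]
 [0.53665943 0.04001064 0.14519453]
 [0.53746665 0.03943281 0.14237512]
 [0.53818807 0.03873315 0.14018904]
 [0.53899972 0.03811756 0.13741711]
 [0.53648064 0.04385468 0.13358041]
 [0.53666904 0.04247999 0.13520241]
 [0.53709625 0.04141165 0.13509699]
 [0.53749572 0.04030923 0.13518943]] [205 206 207 208 209 210 211 212 213 214 205 206 207 208 209 210 211 212
 213 214 206 207 208 209 210 211 212 213 214 207 208 209 210 211 212 213
 208 209 210 211] [39 39 39 39 39 39 39 39 39 39 40 40 40 40 40 40 40 40 40 40 41 41 41 41
 41 41 41 41 41 42 42 42 42 42 42 42 43 43 43 43]Traceback (most recent call last):
  File "<stdin>", line 8, in <module>
TypeError: 'int' object is not subscriptable
```

Run:
```python
from h import *
z=np.load('w.npz');C=z['C'];p=z['p'].astype(int);v,u=np.mgrid[:384,:512]
hub=np.array([.4915,.024,.214])
box=(C[...,0]>.35)&(C[...,0]<.7)&(abs(C[...,1])<.25)&(v<230)
m=box&(p.max(-1)<60)&(C[...,2]>.17)&(u<125);c=C[m][:,:2];print('grip',c.mean(0))
d=c.mean(0)-hub[:2];print('yaw from grip',np.degrees(np.arctan2(d[1],d[0])-np.arctan2(130,56)),np.hypot(*d))
w=np.linalg.eigh(np.cov(c.T))[1][:,-1];print('lever yaw',np.degrees(np.arctan2(w[1],w[0])))
hm=(box&(C[...,2]>.142)&(C[...,2]<.158)).astype('uint8');n,l,s,ce=cv2.connectedComponentsWithStats(hm)
for i in range(1,n):
    if s[i,4]>15:
        c=C[l==i].mean(0);e=c-hub;print(s[i,4],ce[i].round(),c.round(4),'r',np.hypot(*e[:2]).round(4),'ang',np.degrees(np.arctan2(e[1],e[0])).round(1))
P,r=rows()
for t in [hub[:2]]: print('tool shift to hub z.206',r.inv().apply(np.array([*t,.206])-P)*1000, r.as_matrix())
```

```text
grip [0.49531828 0.16176061]
yaw from grip 21.71724217070568 0.13781351540275863
lever yaw 107.93118547228158
181 [208.   2.] [0.5739 0.0557 0.1449] r 0.0883 ang 21.1
18 [261.   1.] [0.5956 0.0011 0.1441] r 0.1066 ang -12.4
50 [209.  40.] [0.5382 0.0407 0.1495] r 0.0496 ang 19.7
183 [174.  50.] [0.5135 0.0744 0.1487] r 0.055 ang 66.4
154 [244.  51.] [0.5412 0.0009 0.149 ] r 0.0548 ang -24.9
165 [163.  87.] [0.471  0.0752 0.1488] r 0.0551 ang 111.8
152 [258.  86.] [ 0.5113 -0.0281  0.1492] r 0.0557 ang -69.2
131 [245. 121.] [ 0.469  -0.0273  0.1494] r 0.056 ang -113.7
148 [179. 122.] [0.4403 0.046  0.149 ] r 0.0557 ang 156.8
138 [212. 135.] [0.4396 0.0035 0.1492] r 0.0558 ang -158.5
tool shift to hub z.206 [ 90.56792358 -42.37202285 195.10949223] [[ 9.35246991e-01  3.53995836e-01  1.18479333e-04]
 [ 3.53995855e-01 -9.35246942e-01 -3.01937549e-04]
 [ 3.92279904e-06  3.24327377e-04 -9.99999947e-01]]
```

Red is at the station and in a click: all heads lie at 21.3° mod 45°. That means three clicks counterclockwise, or −135° about tool z. Next I go onto the hub.

```bash
python3 -m inch '[[45,-21,0,0,0,0,75],[91,-42,20,0,0,0,75],[91,-42,70,0,0,0,75],[91,-42,120,0,0,0,75],[91,-42,145,0,0,0,75]]' 40; python3 -m inch '[[0,0,20,0,0,0,75],[0,0,40,0,0,0,75],[0,0,50,0,0,0,75],[0,0,50,0,0,0,75]]'
python3 -m inch '[[0,0,0,0,0,0,40],[0,0,0,0,0,0,38],[0,0,0,0,0,0,38],[0,0,0,0,0,0,38],[0,0,0,0,0,0,38]]' 40
```

```text
time: 3.28
position: [0.4912, 0.0236, 0.2526]
orientation: [-0.0, 0.984, 0.18, -0.002]
force: [0.1, 0.4, 0.4]
finger_gap: 0.0749
gripper_force: 0.0
time: 3.78
position: [0.4918, 0.024, 0.2056]
orientation: [-0.0, 0.984, 0.18, -0.001]
force: [-1.2, -0.2, -0.2]
finger_gap: 0.0752
gripper_force: 0.0
time: 4.4
position: [0.4919, 0.0256, 0.2075]
orientation: [-0.001, 0.983, 0.181, 0.001]
force: [-2.9, 4.5, 4.7]
finger_gap: 0.0432
gripper_force: 41.5
```

Holding the knob. I'll turn 47° CCW first, check, then continue.

```bash
python3 -m inch '[[0,0,0,0,0,-9,38],[0,0,0,0,0,-18,38],[0,0,0,0,0,-27,38],[0,0,0,0,0,-36,38],[0,0,0,0,0,-45,38]]' 40
python3 - <<'E'
from h import *
s=telemetry.sense();print(s['joint_pos'],s['ft_torque'])
E
```

```text
time: 5.03
position: [0.4919, 0.0256, 0.2075]
orientation: [-0.001, 0.838, 0.546, 0.001]
force: [-2.5, 4.6, 4.2]
finger_gap: 0.0426
gripper_force: 41.6
[-0.02400454 -0.02231864  1.567153    0.00207875  1.59595961  0.39241233] [ 0.89908704  0.85440637 -0.16803457]
```

```bash
python3 -m inch '[[0,0,0,0,0,-9,38],[0,0,0,0,0,-18,38],[0,0,0,0,0,-27,38],[0,0,0,0,0,-36,38],[0,0,0,0,0,-45,38]]' 40;python3 -m inch '[[0,0,0,0,0,-9,38],[0,0,0,0,0,-18,38],[0,0,0,0,0,-27,38],[0,0,0,0,0,-36,38],[0,0,0,0,0,-45,38]]' 40;python3 -m inch '[[0,0,0,0,0,0,38],[0,0,0,0,0,0,38]]'
python3 - <<'E'
from h import *
s=telemetry.sense();print(s['joint_pos'],s['ft_torque'])
p,d,K,W=cap('scene');C=cloud(d,K,W);a=p.astype(int)
m=(a[...,0]>100)&(a[...,0]>2*a[...,1])&(a[...,0]>1.8*a[...,2])&(C[...,2]>.125)&(C[...,2]<.16)&(abs(C[...,1])<.12)&(C[...,0]>.4)&(C[...,0]<.6)
print(m.sum(),C[m].mean(0) if m.any() else 0)
E
```

```text
time: 5.65
position: [0.4918, 0.0256, 0.2075]
orientation: [-0.0, 0.565, 0.825, 0.001]
force: [-2.8, 5.0, 5.2]
finger_gap: 0.0428
gripper_force: 41.6
time: 6.28
position: [0.4918, 0.0255, 0.2075]
orientation: [0.0, 0.207, 0.978, 0.001]
force: [-3.7, 5.8, 5.2]
finger_gap: 0.0428
gripper_force: 41.6
time: 6.52
position: [0.4918, 0.0255, 0.2075]
orientation: [0.0, 0.209, 0.978, 0.001]
force: [-3.8, 4.5, 5.4]
finger_gap: 0.0429
gripper_force: 41.6
[-2.38104751e-02 -2.24113260e-02  1.56724372e+00  1.30333493e-03
  1.59610577e+00 -1.17337482e+00] [0.3679373  0.8024053  0.06375519]
0 0
```

```bash
python3 -m inch '[[0,0,0,0,0,0,68],[0,0,0,0,0,0,68],[0,0,0,0,0,0,68],[0,0,-30,0,0,0,68],[0,0,-60,0,0,0,68]]'; python3 -m inch '[[0,0,-60,0,0,9,68],[0,0,-120,0,0,18,68],[0,0,-150,0,0,27,68],[0,0,-150,0,0,36,68],[0,0,-150,0,0,45,68]]';  python3 - <<'E'
from h import *
P,r=rows();M=r.as_matrix();print(P,M[:,0])
for n in ['top','scene','wrist']:
    p,d,K,W=cap(n);C=cloud(d,K,W);a=p.astype(int);save('c_'+n,p)
    m=(a[...,0]>100)&(a[...,0]>2*a[...,1])&(a[...,0]>1.8*a[...,2])&(C[...,2]>.125)&(C[...,2]<.16)&(abs(C[...,1]-.02)<.1)&(C[...,0]>.4)&(C[...,0]<.6)
    if m.any():
        e=C[m].mean(0)-[.4915,.024,0];print(n,m.sum(),np.degrees(np.arctan2(e[1],e[0]))-21.3,np.hypot(*e[:2]),e[2])
    hm=((abs(C[...,2]-.15)<.006)&(np.hypot(C[...,0]-.4915,C[...,1]-.024)<.066)).astype('uint8');k,l,s,ce=cv2.connectedComponentsWithStats(hm)
    for i in range(1,k):
        if s[i,4]>15:
            c=C[l==i].mean(0);e=c-[.4915,.024,0];print(s[i,4],ce[i].round(),'r',np.hypot(*e[:2]).round(4),'ang',np.degrees(np.arctan2(e[1],e[0])).round(1))
E
```

```text
time: 7.2
position: [0.4918, 0.0245, 0.2667]
orientation: [-0.0, 0.21, 0.978, -0.0]
force: [-0.0, 0.3, 0.2]
finger_gap: 0.0682
gripper_force: 0.0
time: 7.82
position: [0.492, 0.0245, 0.4165]
orientation: [0.0, 0.57, 0.822, 0.0]
force: [-0.4, -0.0, -0.7]
finger_gap: 0.068
gripper_force: 0.0
[0.4920474  0.02450328 0.41649725] [-3.49832907e-01  9.36811991e-01 -4.79847998e-04]
top 16 134.54446228489402 0.05705438981635276 0.15071167280291578
21 [273. 215.] r 0.0569 ang -113.0
25 [245. 226.] r 0.0553 ang 156.5
17 [262. 171.] r 0.0568 ang 108.4
19 [236. 176.] r 0.0542 ang -157.7
23 [253. 183.] r 0.0078 ang -33.2
22 [234. 186.] r 0.0552 ang -112.3
22 [243. 194.] r 0.0561 ang -67.4
19 [258. 196.] r 0.0578 ang -24.4
wrist 95 134.00802453130692 0.05651693893467133 0.14934291238526995
124 [247. 117.] r 0.0565 ang 110.8
129 [216. 130.] r 0.0559 ang 155.4
128 [279. 130.] r 0.0565 ang 66.6
117 [205. 162.] r 0.0551 ang -159.8
22 [286. 161.] r 0.0501 ang 22.6
114 [218. 191.] r 0.0547 ang -114.2
101 [277. 191.] r 0.0546 ang -23.6
113 [248. 203.] r 0.0547 ang -68.1
```

Red is now 134–134.5° CCW of the station and settled, so the 3.5 mm tube is at the station. I'll close the fingers and go above the lever grip.

```bash
python3 -m inch '[[40,17,0,0,0,0,0],[85,35,20,0,0,0,0],[129,52,60,0,0,0,0],[129,52,110,0,0,0,0],[129,52,150,0,0,0,0]]' 40; python3 -m inch '[[0,0,20,0,0,0,0],[0,0,26,0,0,0,0],[0,0,26,0,0,0,0],[0,0,26,0,0,0,0]]'
python3 - <<'E'
from h import *
s=telemetry.sense();print(s['force'],s['ft_torque']);
p,d,K,W=cap('wrist');save('w3',p)
for i in range(3): optics.capture('wrist');print(telemetry.sense()['force'])
E
```

```text
time: 8.6
position: [0.4941, 0.1642, 0.2637]
orientation: [-0.001, 0.566, 0.824, -0.001]
force: [0.1, -0.1, -0.9]
finger_gap: 0.0002
gripper_force: 0.0
time: 9.1
position: [0.4952, 0.1637, 0.2415]
orientation: [0.001, 0.568, 0.823, 0.001]
force: [0.4, -0.1, -0.1]
finger_gap: 0.0
gripper_force: 0.0
[ 0.41491903 -0.13513964 -0.07670754] [ 0.00131264 -0.01160513  0.00419597]
[ 0.85940397 -0.32985603  0.29768046]
[-0.25172599 -0.01079672 -1.03090447]
[-0.41417548 -0.2354112   0.7015283 ]
```

View pics/w3.png

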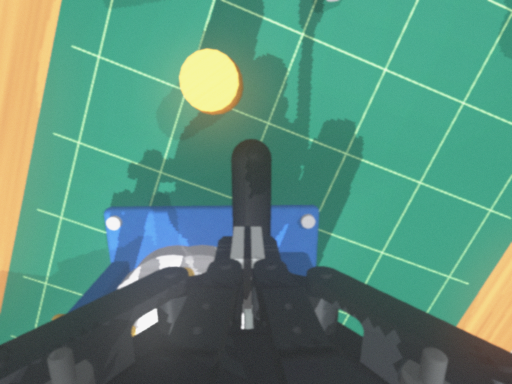

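The closed fingertips are centred over the black grip at (250, 240). Pressing down in steps, feeling the mean force.

```bash
cat > f.py <<'E'
from h import *
F=[];Z=[]
for i in range(6): optics.capture('wrist');s=telemetry.sense();F.append(s['force']);Z.append(s['position'])
print('MEAN',np.mean(F,0).round(2),np.std(F,0).round(2),np.mean(Z,0).round(4))
E
python3 -m inch '[[0,0,8,0,0,0,0],[0,0,16,0,0,0,0],[0,0,21,0,0,0,0],[0,0,21,0,0,0,0]]'; python3 f.py;  python3 -m inch '[[0,0,2,0,0,0,0],[0,0,4,0,0,0,0],[0,0,6,0,0,0,0],[0,0,8,0,0,0,0],[0,0,8,0,0,0,0]]'; python3 f.py
```

```text
time: 9.8
position: [0.4945, 0.1636, 0.2184]
orientation: [-0.0, 0.568, 0.823, -0.0]
force: [-0.2, 0.1, -0.7]
finger_gap: 0.0001
gripper_force: 0.0
MEAN [-0.16  0.29  0.07] [0.21 0.34 0.77] [0.4948 0.1637 0.2193]
time: 10.72
position: [0.4947, 0.1637, 0.2111]
orientation: [-0.0, 0.568, 0.823, 0.0]
force: [-1.1, 0.3, 1.3]
finger_gap: 0.0003
gripper_force: 0.6
MEAN [-0.13  1.02  1.4 ] [0.34 0.26 0.6 ] [0.4947 0.1637 0.2112]
```

```bash
python3 -m inch '[[0,0,1,0,0,0,0],[0,0,2,0,0,0,0],[0,0,3,0,0,0,0],[0,0,4,0,0,0,0],[0,0,4,0,0,0,0]]'; python3 f.py;  python3 -m inch '[[0,0,1,0,0,0,0],[0,0,2,0,0,0,0],[0,0,3,0,0,0,0],[0,0,4,0,0,0,0],[0,0,4,0,0,0,0]]'; python3 f.py
```

```text
time: 11.65
position: [0.4948, 0.1637, 0.207]
orientation: [0.0, 0.568, 0.823, 0.0]
force: [-0.9, 1.8, 2.1]
finger_gap: -0.0002
gripper_force: 1.0
MEAN [-0.33  1.41  2.23] [0.31 0.36 0.33] [0.4947 0.1637 0.2071]
time: 12.58
position: [0.4947, 0.1637, 0.203]
orientation: [0.0, 0.568, 0.823, -0.0]
force: [-0.3, 2.0, 1.5]
finger_gap: 0.0001
gripper_force: 1.1
MEAN [-0.65  1.86  2.04] [0.5  0.6  0.71] [0.4947 0.1637 0.2031]
```

```bash
python3 -m inch '[[0,0,1,0,0,0,0],[0,0,2,0,0,0,0],[0,0,3,0,0,0,0],[0,0,4,0,0,0,0],[0,0,4,0,0,0,0]]'; python3 f.py
```

```text
time: 13.5
position: [0.4947, 0.1637, 0.199]
orientation: [0.0, 0.568, 0.823, -0.0]
force: [0.1, 2.3, 2.4]
finger_gap: -0.0003
gripper_force: 1.2
MEAN [-0.77  2.15  2.17] [0.32 0.48 0.32] [0.4947 0.1637 0.1991]
```

```bash
python3 -m inch '[[0,0,1,0,0,0,0],[0,0,2,0,0,0,0],[0,0,3,0,0,0,0],[0,0,4,0,0,0,0],[0,0,4,0,0,0,0]]'; python3 f.py
```

```text
time: 14.42
position: [0.4947, 0.1637, 0.195]
orientation: [-0.0, 0.568, 0.823, -0.0]
force: [-1.3, 2.3, 2.8]
finger_gap: 0.0001
gripper_force: 1.4
MEAN [-1.42  2.35  2.38] [0.3  0.44 0.22] [0.4947 0.1637 0.1951]
```

```bash
python3 -m inch '[[0,0,1,0,0,0,0],[0,0,2,0,0,0,0],[0,0,3,0,0,0,0],[0,0,4,0,0,0,0],[0,0,4,0,0,0,0]]'; python3 f.py
```

```text
time: 15.35
position: [0.4947, 0.1637, 0.191]
orientation: [-0.0, 0.568, 0.823, -0.0]
force: [-0.2, 4.0, 1.8]
finger_gap: -0.0
gripper_force: 1.5
MEAN [-1.16  2.69  2.86] [0.33 0.22 0.38] [0.4947 0.1637 0.1911]
```

```bash
python3 -m inch '[[0,0,1,0,0,0,0],[0,0,2,0,0,0,0],[0,0,3,0,0,0,0],[0,0,4,0,0,0,0],[0,0,4,0,0,0,0]]'; python3 f.py
```

```text
time: 16.27
position: [0.4947, 0.1637, 0.187]
orientation: [0.0, 0.568, 0.823, -0.0]
force: [-1.9, 3.0, 2.9]
finger_gap: 0.0
gripper_force: 1.6
MEAN [-1.2   2.58  2.81] [0.18 0.52 0.44] [0.4947 0.1636 0.1871]
```

```bash
python3 -m inch '[[0,0,1,0,0,0,0],[0,0,2,0,0,0,0],[0,0,3,0,0,0,0],[0,0,4,0,0,0,0],[0,0,4,0,0,0,0]]'; python3 f.py
```

```text
time: 17.2
position: [0.4948, 0.1636, 0.183]
orientation: [0.0, 0.568, 0.823, -0.0]
force: [-1.8, 1.9, 2.0]
finger_gap: -0.0003
gripper_force: 1.5
MEAN [-0.92  1.88  2.64] [0.52 0.65 0.38] [0.4948 0.1636 0.1831]
```

```bash
python3 -m inch '[[0,0,1,0,0,0,0],[0,0,2,0,0,0,0],[0,0,3,0,0,0,0],[0,0,4,0,0,0,0],[0,0,4,0,0,0,0]]'; python3 f.py
```

```text
time: 18.12
position: [0.4948, 0.1636, 0.179]
orientation: [0.0, 0.568, 0.823, -0.0]
force: [-0.0, 0.9, 2.9]
finger_gap: 0.0
gripper_force: 1.5
MEAN [-0.18  0.43  2.66] [0.39 0.4  0.49] [0.4948 0.1636 0.1791]
```

```bash
python3 -m inch '[[0,0,1,0,0,0,0],[0,0,2,0,0,0,0],[0,0,3,0,0,0,0],[0,0,4,0,0,0,0],[0,0,4,0,0,0,0]]'; python3 f.py
```

```text
time: 19.05
position: [0.4948, 0.1635, 0.1752]
orientation: [0.0, 0.568, 0.823, -0.0]
force: [-0.6, -1.0, 5.3]
finger_gap: 0.0001
gripper_force: 2.1
MEAN [-0.04 -1.2   5.14] [0.25 0.28 0.72] [0.4948 0.1636 0.1752]
```

```bash
python3 -m inch '[[0,0,1,0,0,0,0],[0,0,2,0,0,0,0],[0,0,3,0,0,0,0],[0,0,3,0,0,0,0]]'; python3 f.py
```

```text
time: 19.85
position: [0.495, 0.1634, 0.1726]
orientation: [0.001, 0.568, 0.823, 0.0]
force: [-0.9, -2.0, 6.7]
finger_gap: 0.0001
gripper_force: 3.1
MEAN [-0.19 -2.25  6.74] [0.09 0.52 0.49] [0.4949 0.1634 0.1726]
```

The rise over free travel is about 3.9 N, or roughly 16 N on the pad. I'll dwell here, then ease up.

```bash
for i in 1 2; do python3 -m inch '[[0,0,0,0,0,0,0],[0,0,0,0,0,0,0],[0,0,0,0,0,0,0],[0,0,0,0,0,0,0],[0,0,0,0,0,0,0]]'|grep force; done; python3 f.py
python3 -m inch '[[0,0,-2,0,0,0,0],[0,0,-5,0,0,0,0],[0,0,-9,0,0,0,0],[0,0,-13,0,0,0,0],[0,0,-17,0,0,0,0]]'
python3 -m inch '[[0,0,-4,0,0,0,0],[0,0,-8,0,0,0,0],[0,0,-12,0,0,0,0],[0,0,-16,0,0,0,0],[0,0,-20,0,0,0,0]]'
python3 -m inch '[[0,0,-4,0,0,0,0],[0,0,-8,0,0,0,0],[0,0,-14,0,0,0,0],[0,0,-22,0,0,0,0],[0,0,-40,0,0,0,0]]'
python3 -m inch '[[0,0,-30,0,0,0,0],[0,0,-60,0,0,0,0],[-50,0,-110,0,0,0,0],[-110,-20,-150,0,0,0,0],[-130,-50,-150,0,0,0,0]]'
python3 -m inch '[[0,0,0,0,0,0,0],[0,0,0,0,0,0,0],[0,0,0,0,0,0,0]]'
python3 - <<'E'
from h import *
for n in ['top','wrist']:
    p,d,K,W=cap(n);C=cloud(d,K,W);a=p.astype(int);save('d_'+n,p)
    m=(a[...,0]>100)&(a[...,0]>2*a[...,1])&(a[...,0]>1.8*a[...,2])&(C[...,2]>.125)&(C[...,2]<.16)&(abs(C[...,1]-.02)<.1)&(C[...,0]>.4)&(C[...,0]<.6)
    if m.any():
        e=C[m].mean(0)-[.4915,.024,0];print(n,m.sum(),np.degrees(np.arctan2(e[1],e[0]))-21.3,np.hypot(*e[:2]),e[2])
    m=(a.max(-1)<60)&(np.hypot(C[...,0]-.4955,C[...,1]-.163)<.03)&(C[...,2]>.1)&(C[...,2]<.22);print('grip',m.sum(),C[m].mean(0),C[m][:,2].max())
    for l in ['last','jar','hammer']:
        for r in models.silhouettes(n,l)[:1]:
            m=r['region']&(d>0);print(n,l,r['conf'],r['rect'],np.median(C[m],0).round(3))
E
```

```text
force: [-0.8, -2.3, 7.5]
gripper_force: 3.1
force: [-1.4, -1.1, 6.6]
gripper_force: 3.1
MEAN [-0.01 -2.52  6.8 ] [0.51 0.28 0.29] [0.495  0.1634 0.1726]
time: 22.32
position: [0.4946, 0.1638, 0.1892]
orientation: [-0.0, 0.568, 0.823, -0.0]
force: [-0.0, -0.4, 2.2]
finger_gap: -0.0
gripper_force: 1.1
time: 22.95
position: [0.4947, 0.1636, 0.2093]
orientation: [-0.0, 0.568, 0.823, -0.0]
force: [-1.1, -1.1, 2.0]
finger_gap: 0.0
gripper_force: 0.7
time: 23.58
position: [0.4944, 0.1636, 0.2494]
orientation: [-0.0, 0.568, 0.823, -0.001]
force: [-0.3, -0.8, -0.9]
finger_gap: 0.0001
gripper_force: 0.0
time: 24.2
position: [0.4944, 0.0227, 0.4023]
orientation: [0.002, 0.568, 0.823, 0.001]
force: [0.9, -0.1, -0.4]
finger_gap: 0.0001
gripper_force: 0.0
time: 24.58
position: [0.4942, 0.0253, 0.3987]
orientation: [-0.0, 0.567, 0.824, -0.0]
force: [-0.1, -0.1, -0.1]
finger_gap: 0.0005
gripper_force: 0.0
top 16 134.53578960335088 0.05702768548099534 0.14955256783011298
grip 202 [0.49681389 0.16336341 0.19366271] 0.20248583431135203
top last 0.87 [308.2, 132.0, 345.3, 214.1] [ 0.603 -0.193  0.063]
top jar 0.84 [168.4, 219.6, 195.1, 240.6] [0.431 0.23  0.074]
top hammer 0.61 [112.7, 200.6, 168.1, 279.2] [0.434 0.361 0.024]
wrist 92 133.5799880012327 0.05640663651898201 0.14941432623230674
grip 531 [0.49269366 0.16656448 0.19094039] 0.19547500001276863
wrist last 0.73 [192.7, 262.6, 310.1, 313.0] [ 0.59  -0.148  0.026]
wrist jar 0.7 [242.0, 0.0, 281.8, 21.6] [0.439 0.212 0.048]
```

View pics/d_wrist.png

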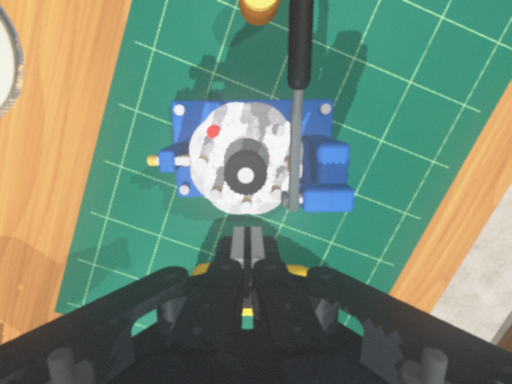

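The red head at (213, 131) is 135° from the station. The lever is up, nothing else has moved, and the arm is clear.

```bash
python3 -c "
from workcell import job;print(job.hand_in())"
```

```text
the job is handed in; nothing more can be done
None
```

The job is done and handed in: I turned the turret three clicks counterclockwise to the 3.5 mm tube, pressed it onto the pad at an estimated 16 N for about 2 s, and let the lever rise, with the last, jar and hammer still in place.

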